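# Load a test plate under a spring clip

### The arm

A 7-joint arm with a two-finger parallel gripper is mounted at the origin on a cart in front of the work surface, level with it; the furniture and walls round the work are solid. World frame = base frame: x ahead of the robot, y to its left, z up, the work surface at z = 0. Lengths are in mm, angles in rad, forces in N, time in s.
With the tool pointing down it reaches from about 400 to 875 mm from the base axis. Payload 4.4 kg.
Tool frame: the origin (TCP) lies at the very end of the fingers, on their centre line; the grasp point (between the pads) lies 19 mm behind it; y points along the fingers, z is the direction in which the jaws open and shut, and the axes are right-handed (so a half turn about y gives the same grasp; the last joint's range is limited). The gripper opens to 85 mm and grips with 20 to 120 N. Pads are 22 mm wide; open, the fingers measure 114 mm over their backs; the gripper's body (76 mm by 85 mm) begins 54 mm behind the grasp point. The pads swing forward as they close: fully open they stand 13 mm farther back than shut.
Start: joints at [1.185, 0.628, 0.038, 1.517, -0.027, 0.996, -0.02], TCP at [204.373, -617.049, 231.313] pointing down, gripper open.
Joint ranges: [-3.06, 3.06], [-0.37, 2.12], [-1.25, 1.32], [0.18, 2.47], [-1.1, 4.24], [0.23, 1.98], [-2.94, 2.94]. Speed limits (rad/s): [2.57, 2.57, 3.14, 3.14, 3.14, 3.14, 3.14].

### API

Orientations are given as [roll, pitch, yaw] about the fixed x, y, z axes, in that order (R = Rz(yaw) Ry(pitch) Rx(roll)).
In Python, from cell import * gives the robot as it stands.
- The arm moves only by the tool apply_moves, never from a script. Its argument "targets" is a list of rows, each a list of 6 numbers: the shift along the tool's x, y, z in units of 40 mm (1.0 is 40 mm), then the turn, a rotation vector about the tool's x, y, z in units of 8 degrees (1.0 is 8 degrees). A call has 1 to 12 rows; each row shifts and turns the commanded pose from where the row before left it, along the tool's axes as they then stand; what a row does not reach is not made up. A row lasts 1/8 s, in which the tool goes at most 62.5 mm and 10.7 degrees, less where a joint would pass 70% of its speed; a pose out of reach is approached as far as the arm can. A call is refused whole if a number of a shift passes 1 or a number of a turn 1, either way. A call with a gripper value outside its range is refused whole. "jaw" is the gripper command: -1 is shut, 1 is fully open, values between are in proportion, set as the call begins (left out, the last holds). The fingers move at their own pace and stop on an object; the grip force is fixed at half the most. Time passes only in rows, so rows that do not move let the fingers close. It gives the time, the measured TCP pose, the force and the opening at its end, in the units of the state.
- read_state(): the state, without advancing time (a new reading comes with each control period).
- get_image(name): name is "scene" or "top" or "wrist"; returns the picture (384x512x3 uint8, red, green, blue); there is no depth.
- calibration(name): a dict with "fx", "fy", "cx", "cy" (pixels), "world_from_camera" (4x4, takes a point from camera to world coordinates). Camera axes: x right, y down, z forward; pixel columns grow to the right and rows downward; lengths in mm; the calibration is good to about 2 mm. A picture is of the moment at which its call begins: read the wrist's pose just before it. calibration takes no time and is no camera call; for the wrist camera it gives the pose at the moment of the call.
- finish_job(): hands the job in, once; it reports no verdict.
The state is a dict: "clock": time; "qpos": joint angles; "qd": joint speeds; "tau": joint torques, N m; "eef_pos": TCP position; "tool_rot": TCP orientation; "force": force on the tool from outside, world axes, zero at the start; "torque": the same for the moment, N m; "width": finger opening in mm.
Only numpy, scipy, OpenCV 4.12 (cv2) and the standard library are available. Lean on these libraries where they do the work, as an engineer would, in place of code of your own. Each camera call takes 0.05 s, during which the arm holds its last target. There are 200 camera calls.

### The job

Load the flat test plate into the clip fixture without grasping or lifting anything: hold the spring clip's long paddle down with one fingertip so that its foot is raised and, while it is held, push the plate along its channel and under the foot with the other fingertip until it is fully home against the end stop. Then let the paddle up so that the foot clamps the plate, and move clear. Leave the thread spool, the tape roll and the dropper bottle where they stand.

Things in the scene. Friction and masses are not known exactly. Their poses are not given: they have to be found in the camera images.
- clip_fixture: Low metal fixture screwed to the bench, 190 x 122 mm. Origin on the bench under the middle line (y = 0) of its channel; z up. The plate slides along the channel towards +x. Channel floor at z = 16 mm; side walls 4 mm thick, inner faces y = +-30 mm, tops z = 25 mm, x = -100 to 68 mm; open at the -x end. A spring clip is hinged along the channel's -y side.
- stop_face (a point): Foot of the end stop's face, middle of the channel: fixture x = 60, y = 0, z = 16 mm. The stop is 11 mm tall (top at z = 27 mm). The plate is home when its front edge touches this face; its centre is then at fixture x = 30 mm, its rear face at x = 0.
- hinge_mid (a point): Middle of the clip's hinge axis: fixture x = -20, y = -34, z = 30 mm; the axis is parallel to the fixture's x. Barrel radius 4 mm, between lugs as tall (z = 32 to 34 mm) at x = -92 and 53 mm.
- clip_foot (a point): Underside of the clip's foot (moves with the clip): closed at fixture x = 37, y = 8 mm, 1 mm above the channel floor, blocking the plate. Foot 14 mm along x (30 to 44 mm), 12 mm along y. The arm carrying it crosses over the channel from the hinge, 14 mm wide, underside z = 32 mm, top 36 mm when closed; held open the arm's end rises to about 52 mm.
- test_plate: Flat metal plate, 60 mm (x) by 56 mm (y) by 8 mm, 0.14 to 0.26 kg, loose in the channel, its x along the fixture's +x. Its rear edge (x = -30 mm) carries a ridge 6 mm thick, 50 mm wide, top 14 mm above the underside (30 mm above the bench); push on its rear face. Origin: centre of the underside. It starts with its centre at fixture x = -25 to -5 mm, short of the foot.
- spring_clip (a joint): Hinge angle of the spring clip, rad. 0: closed, foot down; grows as the paddle is pressed down and the foot rises; mechanical stop at 0.36. The foot clears the plate's top from about 0.17 and rests on the plate at about 0.165. A spring closes it: pressing 24 mm from the hinge axis takes about 3 N to start and 6.5 N at the stop, nearer the hinge up to 10 N.
- paddle_mid (a point): Middle of the paddle's upper face (moves with the clip): fixture x = -45, y = -58 mm; 28.5 mm above the bench closed, about 22 mm at 0.28 rad, 20 mm at 0.36. Paddle: x = -96 to 6 mm, y = -42 to -74 mm. Closed, its outer edge is higher; level at 0.28 rad. A fingertip may slide along it; held down, it is about 8 mm below the top of the plate's ridge. Base under it: top z = 6 mm.
- thread_spool: Bystander: thread spool with black thread, 30 mm diameter, 40 mm tall, standing loose near the fixture. Origin: centre of its underside.
- tape_roll: Bystander: silvery white tape roll, 55 mm diameter, 50 mm tall, standing loose near the fixture. Origin: centre of its underside.
- dropper_bottle: Bystander: small white dropper bottle, 26 mm diameter, 44 mm tall, standing loose near the fixture. Origin: centre of its underside.
Things that resemble listed ones, but are neither listed nor needed, are in the scene too. There is more than one size of the test_plate; the one meant has the size given above.

How it is judged:
By the outcome, as a careful person would: the job done as asked, in the order asked, and still so for the second after the job is handed in, with the robot touching nothing.
It also fails if it takes over 42 s, if anything falls off the work surface, if the arm or the gripper's body presses on something with over 40 N, if the wrist force passes 120 N, or if a joint passes its speed limit or range.

## Working session

There is one attempt and no reset: what is moved stays moved. The work goes in short steps, Python scripts to look and compute and a tool call to move; the robot and the scene stay as the last step left them, time stands still between calls to the robot, and variables do not carry over. Pictures are saved under pics/ and viewed, about 8 in all and at most 12, crops included, and the job is handed in when it is done.

Besides the shell and the picture viewer there is one more tool, called after "Request:" as name(argument=value, ...) on one line, values as JSON. apply_moves: Moves the arm, as the interface text tells. Its arguments: {"type":"object","properties":{"targets":{"type":"array"},"jaw":{"type":"number"}},"required":["targets"]}

```bash
ls; mkdir -p pics; python3 - <<'E'
from cell import *
import cv2
s=read_state();print({k:(s[k]) for k in ("clock","eef_pos","tool_rot","force","width")})
for n in("scene","top"):
    cv2.imwrite(f"pics/{n}0.png",cv2.resize(get_image(n)[:,:,::-1],None,fx=1.5,fy=1.5,interpolation=cv2.INTER_CUBIC))
    c=calibration(n);print(n,c)
E
```

```text
pics
{'clock': 0.0, 'eef_pos': array([ 204.16172772, -616.44661702,  230.36097338]), 'tool_rot': array([-1.57272083e+00, -5.26557933e-05, -2.82178216e+00]), 'force': array([-0.83565172,  0.8109231 , -0.90212865]), 'width': 85.2574399970895}
scene {'fx': 400.1417233603701, 'fy': 400.1417233603701, 'cx': 260.7340618068552, 'cy': 187.29566156297173, 'world_from_camera': array([[ 9.99593183e-01, -9.48349517e-03, -2.68985406e-02,
         5.73978163e+02],
       [ 1.94760726e-02, -4.62021214e-01,  8.86654995e-01,
        -7.05859083e+02],
       [-2.08362847e-02, -8.86818167e-01, -4.61648555e-01,
         4.69316072e+02],
       [ 0.00000000e+00,  0.00000000e+00,  0.00000000e+00,
         1.00000000e+00]])}
top {'fx': 436.09519234878275, 'fy': 436.09519234878275, 'cx': 255.51191812573776, 'cy': 185.0033864228212, 'world_from_camera': array([[-1.68528443e-02, -9.92577366e-01,  1.20441499e-01,
         4.14829287e+02],
       [-9.99810475e-01,  1.55551085e-02, -1.17069417e-02,
         6.02123252e+01],
       [ 9.74656478e-03, -1.20615968e-01, -9.92651395e-01,
         9.36842208e+02],
       [ 0.00000000e+00,  0.00000000e+00,  0.00000000e+00,
         1.00000000e+00]])}
```

View pics/scene0.png

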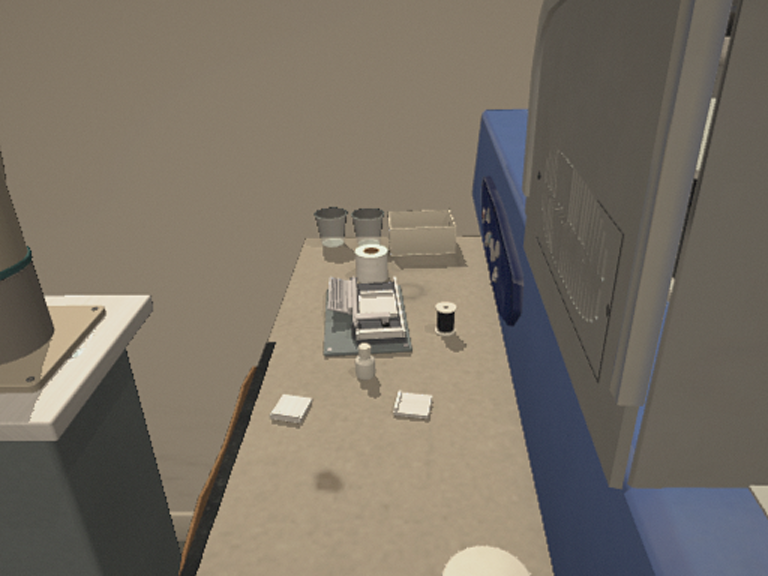

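View pics/top0.png

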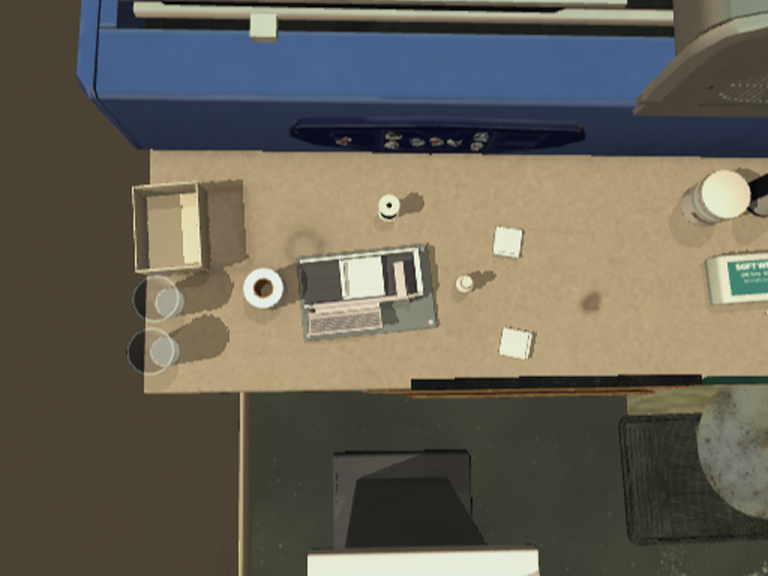

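The top view shows the fixture at about (365,290), with its stop end to the image right (world −y) and the paddle on the robot's side. The tape roll is at (263,289), the bottle at (465,283) and the spool at (389,207). The scene view agrees. Next I compute coarse positions.

```bash
cat > h.py <<'E'
import numpy as np
from cell import *
def ray(c,u,v):
    T=c["world_from_camera"]; d=T[:3,:3]@np.array([(u-c["cx"])/c["fx"],(v-c["cy"])/c["fy"],1]); return T[:3,3],d
def at(c,u,v,z):
    o,d=ray(c,u,v); return o+d*(z-o[2])/d[2]
def tri(cs,uvs):
    A=np.zeros((3,3));b=np.zeros(3)
    for c,(u,v) in zip(cs,uvs):
        o,d=ray(c,u,v);d=d/np.linalg.norm(d);P=np.eye(3)-np.outer(d,d);A+=P;b+=P@o
    p=np.linalg.solve(A,b); return p
def proj(c,p):
    T=np.linalg.inv(c["world_from_camera"]);q=T[:3,:3]@np.asarray(p,float)+T[:3,3];return c["fx"]*q[0]/q[2]+c["cx"],c["fy"]*q[1]/q[2]+c["cy"]
E
python3 - <<'E'
from h import *
np.set_printoptions(precision=1,suppress=True)
c=calibration("top")
for n,u,v,z in [("TL",298,256,6),("TR",426,244,6),("BR",437,327,6),("BL",304,342,6),("tape",263,289,50),("spool",389,207,40),("bottle",465,280,40),("jar",722,195,150),("carton",740,280,60)]:
    print(n,at(c,u/1.5,v/1.5,z))
w=calibration("wrist");s=read_state();print(w,s["eef_pos"])
E
```

```text
TL [560.8 171.3   6. ]
TR [575.5 -13.3   6. ]
BR [455.7 -26.    6. ]
BL [437.6 162.9   6. ]
tape [509.2 213.6  50. ]
spool [622.9  39.9  40. ]
bottle [518.4 -63.3  40. ]
jar [ 606.5 -369.8  150. ]
carton [ 510.2 -434.1   60. ]
{'fx': 269.58054923129856, 'fy': 269.58054923129856, 'cx': 255.61057502604748, 'cy': 192.6177177968902, 'world_from_camera': array([[   0.3,   -0.9,   -0.3,  273.9],
       [  -0.9,   -0.3,   -0.1, -593.4],
       [  -0. ,    0.3,   -1. ,  371.7],
       [   0. ,    0. ,    0. ,    1. ]])} [ 204.2 -616.5  230.5]
```

```bash
cat >> h.py <<'E'
from scipy.spatial.transform import Rotation as Ro
def sim(rows,p=None,r=None):
    s=read_state(); p=np.array(s["eef_pos"]) if p is None else np.array(p,float); R=Ro.from_euler("xyz",s["tool_rot"] if r is None else r)
    for x in rows:
        x=np.array(x,float); p=p+R.apply(x[:3]*40); R=R*Ro.from_rotvec(np.radians(8*x[3:]))
    return p,R.as_euler("xyz")
E
python3 - <<'E'
from h import *
A=[[-.9,0,-.3,0,-.4,0]]*12; B=[[-.9,0,0,0,-.4,0]]*12
for k in (6,12): print(sim(A[:k]))
for k in (4,8,12): p,r=sim(A+B[:k]); print(p,np.degrees(r))
E
```

```text
(array([ 365.1578167 , -456.94342019,  230.65211918]), array([-1.57237654e+00,  5.70088505e-04, -2.48675741e+00]))
(array([ 464.67709992, -253.31166991,  230.92726334]), array([-1.57210116e+00,  1.05805821e-03, -2.15165443e+00]))
[ 533.21152328 -126.98560429  231.09448562] [-9.00594729e+01  7.56790771e-02 -1.10480718e+02]
[572.0554521   11.38483523 231.29613454] [-9.00412284e+01  8.69745383e-02 -9.76807096e+01]
[579.27829298 154.92245913 231.5221879 ] [-90.02093475   0.09394725 -84.88069544]
```

Request:
apply_moves(targets=[[-0.9, 0, -0.5, 0, -0.4, 0], [-0.9, 0, -0.5, 0, -0.4, 0], [-0.9, 0, -0.5, 0, -0.4, 0], [-0.9, 0, -0.5, 0, -0.4, 0], [-0.9, 0, -0.5, 0, -0.4, 0], [-0.9, 0, -0.5, 0, -0.4, 0], [-0.9, 0, -0.5, 0, -0.4, 0], [-0.9, 0, -0.4, 0, -0.4, 0], [-0.9, 0, -0.4, 0, -0.4, 0], [-0.9, 0, -0.4, 0, -0.4, 0], [-0.9, 0, -0.4, 0, -0.4, 0], [-0.9, 0, -0.4, 0, -0.4, 0]], jaw=0)

```text
clock: 1.6
eef_pos: [424.3, -189.8, 231.2]
tool_rot: [-1.571, 0.0, -2.15]
force: [0.5, -1.0, 0.4]
width: 42.4
```

Request:
apply_moves(targets=[[-0.9, 0, 0, 0, -0.4, 0], [-0.9, 0, 0, 0, -0.4, 0], [-0.9, 0, 0, 0, -0.4, 0], [-0.9, 0, 0, 0, -0.4, 0], [-0.9, 0, 0, 0, -0.4, 0], [-0.9, 0, 0, 0, -0.4, 0], [-0.9, 0, 0, 0, -0.4, 0], [-0.9, 0, 0, 0, -0.4, 0], [-0.9, 0, 0, 0, -0.4, 0], [-0.9, 0, 0, 0, -0.4, 0], [-0.5, 0, 0, 0, -0.4, 0], [0, 0, 0, 0, -0.4, 0]])

```text
clock: 3.1
eef_pos: [539.1, 166.9, 231.1]
tool_rot: [-1.571, 0.001, -1.476]
force: [-0.2, -1.2, -0.2]
width: 42.9
```

```bash
python3 - <<'E'
from h import *
import cv2,pickle
s=read_state();c=calibration("wrist");im=get_image("wrist")
pickle.dump((c,s),open("w1.pkl","wb"))
cv2.imwrite("pics/w1.png",cv2.resize(im[:,:,::-1],None,fx=1.5,fy=1.5,interpolation=cv2.INTER_CUBIC))
print(s["clock"],s["eef_pos"],np.degrees(s["tool_rot"]),s["force"],s["width"])
E
```

```text
3.1 [539.08310588 166.91164437 231.07205963] [-9.00329936e+01  2.98707907e-02 -8.45648140e+01] [-0.1945495  -1.18425456 -0.24235368] 42.894571532085905
```

View pics/w1.png

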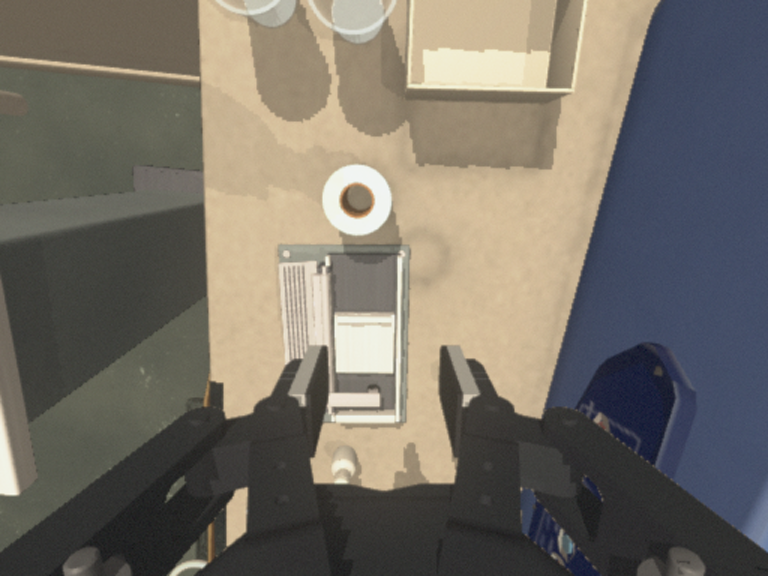

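The wrist view shows the whole fixture: paddle at (300,310), plate at (365,340) with its ridge to the rear, clip arm at (355,400) and stop at (370,418). I'll take a second wrist view from lower down.

Request:
apply_moves(targets=[[0, 0.6, -0.8, 0, 0, 0], [0, 0.6, -0.8, 0, 0, 0], [0, 0, 0, 0, 0, 0], [0, 0, 0, 0, 0, 0]])

```text
clock: 3.65
eef_pos: [477.1, 159.1, 183.8]
tool_rot: [-1.569, 0.0, -1.483]
force: [-0.3, 0.2, -0.4]
width: 42.9
```

```bash
python3 - <<'E'
from h import *
import cv2,pickle
s=read_state();c=calibration("wrist");im=get_image("wrist")
pickle.dump((c,s),open("w2.pkl","wb")); np.save("w2.npy",im)
print(s["clock"],s["eef_pos"],np.degrees(s["tool_rot"]),s["width"])
a=cv2.imread("pics/w1.png"); a=cv2.resize(a,(512,384),interpolation=cv2.INTER_AREA)
c1=a[155:290,180:280]
# same region in w2
c0=pickle.load(open("w1.pkl","rb"))[0]
P=[proj(c,at(c0,u,v,10)) for u,v in((183,158),(277,288))];print(P)
u0,v0=[int(x) for x in P[0]];u1,v1=[int(x) for x in P[1]]
u0-=8;v0-=8;u1+=8;v1=min(v1+8,384)
print(u0,v0,u1,v1)
c2=im[v0:v1,u0:u1,::-1]
f=min(4.4,590/c2.shape[0]); f2=round(f,1);print(f2)
A=cv2.resize(c1,None,fx=4.4,fy=4.4,interpolation=cv2.INTER_CUBIC);B=cv2.resize(c2,None,fx=f2,fy=f2,interpolation=cv2.INTER_CUBIC)
cv2.imwrite("pics/c1.png",A);cv2.imwrite("pics/c2.png",B);print(A.shape,B.shape)
E
```

```text
3.65 [477.08050543 159.13219629 183.76851992] [-8.99058507e+01  2.53158292e-03 -8.49459295e+01] 42.85002048497983
[(np.float64(224.9936888288964), np.float64(163.27905773330224)), (np.float64(324.6997629557109), np.float64(307.4688172263143))]
216 155 332 315
3.7
(594, 440, 3) (592, 429, 3)
```

View pics/c1.png

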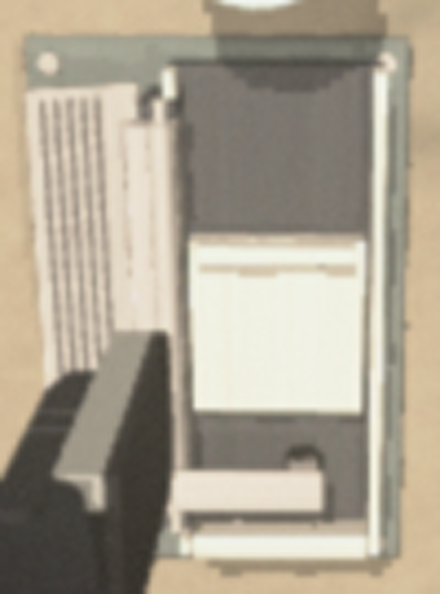

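View pics/c2.png

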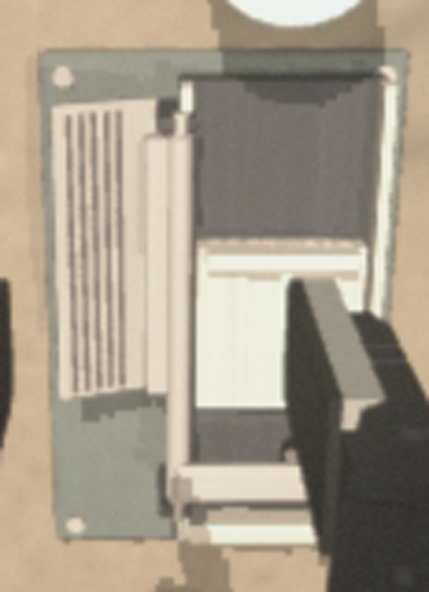

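```bash
cat > fit.py <<'E'
from h import *
import pickle
from scipy.optimize import least_squares
np.set_printoptions(precision=1,suppress=True)
c1=pickle.load(open("w1.pkl","rb"))[0];c2=pickle.load(open("w2.pkl","rb"))[0]
m1=lambda U,V:((U+.5)/4.4-.5+180,(V+.5)/4.4-.5+155)
m2=lambda U,V:((U+.5)/3.7-.5+216,(V+.5)/3.7-.5+155)
pts={"wallR":((-100,30,25),(374,66),(381,80)),"wallL":((-100,-30,25),(176,66),(194,82)),
"stopR":((60,30,27),(366,535),None),"armR1":((30,14,36),(323,470),None),"armR2":((44,14,36),(323,512),None),
"padO":((-96,-74,33.1),(28,88),(53,104)),"padF":((6,-74,33.1),None,(63,397))}
for n,a,b in[("baseTL",(24,37),(40,50)),("wallR",(374,66),(381,80)),("wallL",(176,66),(194,82)),("padO",(28,88),(53,104)),("ridgeL",(190,243),(199,250)),("ridgeR",(365,243),(367,250)),("plateF",(193,412),(196,408))]:
    print(n,tri([c1,c2],[m1(*a),m2(*b)]))
def W(p,q): x,y,th=p[:3]; c,s=np.cos(th),np.sin(th); return np.array([x+c*q[0]-s*q[1],y+s*q[0]+c*q[1],q[2]])
def res(p):
    r=[]
    for n,(q,a,b) in pts.items():
        for c,m,o in((c1,m1,a),(c2,m2,b)):
            if o is not None: r+=list(np.subtract(proj(c,W(p,q)),m(*o)))
    return r
f=least_squares(res,[505,80,-1.49],x_scale=[1,1,.01],loss="soft_l1");p=f.x
print(p,np.degrees(p[2]));print(np.array(res(p)).reshape(-1,2))
def F(p,w): c,s=np.cos(p[2]),np.sin(p[2]); d=np.subtract(w[:2],p[:2]); return c*d[0]+s*d[1],-s*d[0]+c*d[1]
print("ridge rear",[F(p,at(c1,*m1(*q),30)) for q in((190,243),(365,243))],[F(p,at(c2,*m2(*q),30)) for q in((199,250),(367,250))])
print("front",[F(p,at(c1,*m1(*q),24)) for q in((193,412),(362,412))],F(p,at(c2,*m2(196,408),24)))
t=calibration("top");print("tape",F(p,at(t,263/1.5,289/1.5,50)))
np.save("fix.npy",p); s=read_state(); print("tcp in fix",F(p,s["eef_pos"]),s["eef_pos"][2],np.degrees(s["tool_rot"][2]-p[2]))
E
python3 fit.py
```

```text
baseTL [440.9 163.2   4.1]
wallR [550.6 166.2  15.9]
wallL [490.9 161.8  22. ]
padO [447.9 152.1  26.9]
ridgeL [498.4 105.3  21.3]
ridgeR [553.3 110.7  22.2]
plateF [503.2  47.6  23.7]
[530.3  65.7  -1.5] -84.58425102501582
[[ 0.4  0.3]
 [ 2.2  0.2]
 [-0.3  0.2]
 [ 0.2 -0. ]
 [ 1.1  0.2]
 [-0.   0.3]
 [ 0.  -0.6]
 [-1.5 -0.4]
 [-0.7 -0.5]
 [-0.5  0.6]]
ridge rear [(np.float64(-45.926981392778856), np.float64(-26.757558325512928)), (np.float64(-45.95111890359502), np.float64(27.070745837337608))] [(np.float64(-45.981244758566945), np.float64(-28.474733232011125)), (np.float64(-45.59464639293274), np.float64(25.29037550556412))]
front [(np.float64(15.292319389597132), np.float64(-28.609057624175584)), (np.float64(15.26815936444645), np.float64(26.72502480256012))] (np.float64(15.268090496686657), np.float64(-28.664803921777697))
tape (np.float64(-149.28882757620022), np.float64(-6.946079972776138))
tcp in fix (np.float64(-98.30747425706973), np.float64(-43.639018014678136)) 183.99274152390052 -0.3647986706204054
```

Request:
apply_moves(targets=[[0.4, 0, 0.2, 0, -0.05, 0], [0.4, 0.3, 0.18, 0, 0, 0], [0, 0.8, 0, 0, 0, 0], [0, 0.8, 0, 0, 0, 0], [0, 0.8, 0, 0, 0, 0], [0, 0.4, 0, 0, 0, 0], [0, 0, 0, 0, 0, 0], [0, 0, 0, 0, 0, 0]])

```text
clock: 4.7
eef_pos: [494.8, 129.2, 60.1]
tool_rot: [-1.569, 0.0, -1.475]
force: [0.6, -0.1, 0.1]
width: 42.6
```

```bash
cat > look.py <<'E'
from h import *
import cv2,sys
np.set_printoptions(precision=2,suppress=True)
p=np.load("fix.npy")
s=read_state();d=s["eef_pos"][:2]-p[:2];c,n=np.cos(p[2]),np.sin(p[2])
print(s["clock"],"fix",c*d[0]+n*d[1],-n*d[0]+c*d[1],"z",s["eef_pos"][2],"yawerr",np.degrees(s["tool_rot"][2]-p[2]),s["force"],s["width"])
if len(sys.argv)>1:
    im=get_image("wrist"); cv2.imwrite(f"pics/{sys.argv[1]}.png",cv2.resize(im[100:384,110:400,::-1],None,fx=2.1,fy=2.1,interpolation=cv2.INTER_CUBIC))
E
python3 look.py w3
```

```text
4.7 fix -66.5939631665718 -29.298194691501457 z 60.059973243433134 yawerr 0.09288087074168475 [ 0.57 -0.06  0.11] 42.58753400486372
```

View pics/w3.png

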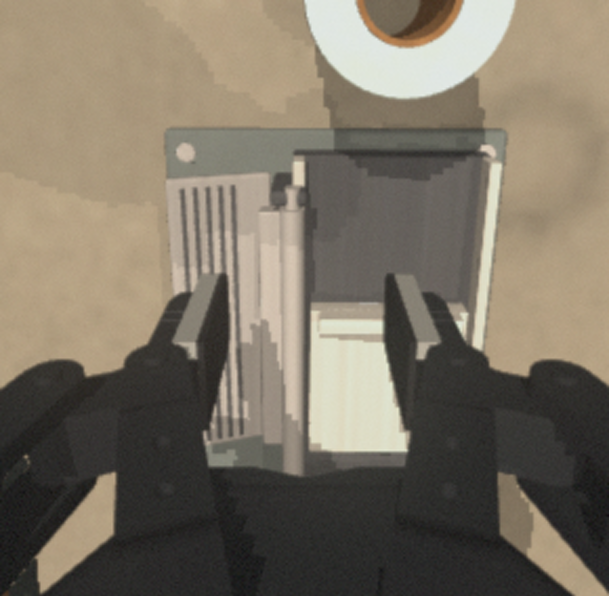

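```bash
python3 - <<'E'
from h import *
np.set_printoptions(precision=1,suppress=True)
p=np.load("fix.npy");c=calibration("wrist");s=read_state();C,S=np.cos(p[2]),np.sin(p[2])
for z in (58,64,70):
    for U,V in((388,275),(410,275),(205,275),(227,275)):
        w=at(c,110+U/2.1,100+V/2.1,z);d=w[:2]-p[:2];print(z,C*d[0]+S*d[1],-S*d[0]+C*d[1])
for q in((-45.5,-27,30),(-45.5,27,30),(-45.5,-25,30),(-96,-74,33),(-100,30,25)):
    w=[p[0]+C*q[0]-S*q[1],p[1]+S*q[0]+C*q[1],q[2]];u=proj(c,w);print(q,(u[0]-110)*2.1,(u[1]-100)*2.1)
E
```

```text
58 -74.0051282214937 -7.1611495797675255
58 -74.00800264702966 -1.0609382605474291
58 -73.98124406283014 -57.84898727318244
58 -73.98411294552427 -51.76053917625877
64 -76.80014327571841 -8.13459405990225
64 -76.80289758144362 -2.2893054096899554
64 -76.77725721583455 -56.70422990835292
64 -76.78000621034856 -50.8702129053315
70 -79.59515832994315 -9.108038540036976
70 -79.59779251585755 -3.5176725588325963
70 -79.57327036883898 -55.55947254352346
70 -79.57589947517286 -49.97988663440417
(-45.5, -27, 30) 314.101144156592 316.73099817331934
(-45.5, 27, 30) 473.2579435342612 316.76302986821185
(-45.5, -25, 30) 320.000827761969 316.7321855361335
(-96, -74, 33) 162.52784658691235 174.8117408982335
(-100, 30, 25) 493.10632329786745 156.60059581241902
```

Request:
apply_moves(targets=[[0, 0, 0.03, 0, 0, 0], [0, 0.3, 0, 0, 0, 0], [0, 0.3, 0, 0, 0, 0], [0, 0.2, 0, 0, 0, 0], [0, 0, 0, 0, 0, 0], [0, 0, 0, 0, 0, 0], [0, 0, 0, 0, 0, 0]], jaw=0.17)

```text
clock: 5.62
eef_pos: [495.3, 129.2, 27.5]
tool_rot: [-1.57, 0.0, -1.474]
force: [-0.1, 0.7, 0.2]
width: 49.9
```

Request:
apply_moves(targets=[[0, 0.1, 0, 0, 0, 0], [0, 0, 0, 0, 0, 0], [0, 0, 0, 0, 0, 0]])

```text
clock: 6.0
eef_pos: [495.6, 129.2, 23.6]
tool_rot: [-1.57, 0.0, -1.474]
force: [0.9, 0.4, 4.3]
width: 49.7
```

Request:
apply_moves(targets=[[0, 0.08, 0, 0, 0, 0], [0, 0, 0, 0, 0, 0], [0, 0, 0, 0, 0, 0]])

```text
clock: 6.38
eef_pos: [496.1, 129.3, 20.4]
tool_rot: [-1.569, 0.0, -1.475]
force: [2.3, -0.8, 5.6]
width: 50.2
```

Request:
apply_moves(targets=[[0, 0.06, 0, 0, 0, 0], [0, 0, 0, 0, 0, 0], [0, 0, 0, 0, 0, 0]])

```text
clock: 6.75
eef_pos: [496.8, 129.4, 18.4]
tool_rot: [-1.568, 0.0, -1.475]
force: [2.9, -1.4, 8.5]
width: 50.1
```

Request:
apply_moves(targets=[[0, 0.05, 0, 0, 0, 0], [0, 0, 0, 0, 0, 0], [0, 0, 0, 0, 0, 0]])

```text
clock: 7.12
eef_pos: [497.2, 129.4, 17.1]
tool_rot: [-1.567, 0.0, -1.475]
force: [1.2, -0.3, 14.8]
width: 50.0
```

```bash
python3 look.py w4
```

```text
7.125 fix -66.55894626197538 -26.868858469443563 z 17.075440812931888 yawerr 0.09250621724870876 [ 1.2  -0.25 14.82] 50.0448993161133
```

View pics/w4.png

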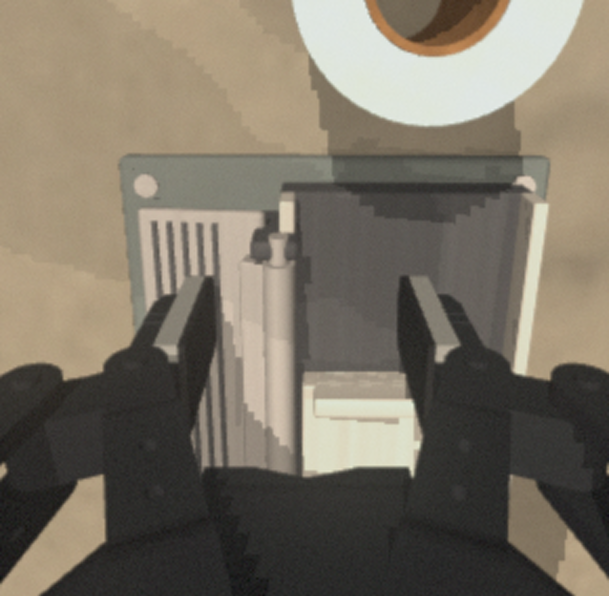

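The paddle is down: force climbs sharply near TCP z 17–18, so it is at its stop. It looks level, and the right finger is behind the ridge with clear floor between. I'll ease up slightly and then push.

Request:
apply_moves(targets=[[0, -0.04, 0, 0, 0, 0], [0.1, 0, 0, 0, 0, 0], [0.1, 0, 0, 0, 0, 0], [0.1, 0, 0, 0, 0, 0], [0.1, 0, 0, 0, 0, 0], [0, 0, 0, 0, 0, 0]])

```text
clock: 7.92
eef_pos: [497.2, 115.7, 17.8]
tool_rot: [-1.569, 0.003, -1.473]
force: [-0.1, 5.1, 7.9]
width: 50.3
```

Request:
apply_moves(targets=[[0.1, 0, 0, 0, 0, 0], [0.1, 0, 0, 0, 0, 0], [0.1, 0, 0, 0, 0, 0], [0.1, 0, 0, 0, 0, 0], [0, 0, 0, 0, 0, 0]])

```text
clock: 8.55
eef_pos: [498.6, 100.0, 17.8]
tool_rot: [-1.569, 0.004, -1.473]
force: [-0.4, 5.7, 7.2]
width: 50.1
```

Request:
apply_moves(targets=[[0.1, 0, 0, 0, 0, 0], [0.1, 0, 0, 0, 0, 0], [0.1, 0, 0, 0, 0, 0], [0.1, 0, 0, 0, 0, 0], [0.1, 0, 0, 0, 0, 0], [0, 0, 0, 0, 0, 0]])

```text
clock: 9.3
eef_pos: [500.5, 80.1, 17.8]
tool_rot: [-1.569, 0.004, -1.473]
force: [-0.9, 5.4, 7.5]
width: 49.9
```

Request:
apply_moves(targets=[[0.05, 0, 0, 0, 0, 0], [0.04, 0, 0, 0, 0, 0], [0, 0, 0, 0, 0, 0]])

```text
clock: 9.68
eef_pos: [500.8, 77.0, 17.8]
tool_rot: [-1.569, 0.004, -1.472]
force: [-0.5, 5.2, 8.5]
width: 50.0
```

Request:
apply_moves(targets=[[0.04, 0, 0, 0, 0, 0], [0, 0, 0, 0, 0, 0], [0, 0, 0, 0, 0, 0]])

```text
clock: 10.05
eef_pos: [501.0, 75.5, 17.8]
tool_rot: [-1.569, 0.004, -1.472]
force: [-0.5, 6.0, 7.8]
width: 49.8
```

```bash
python3 look.py
```

```text
10.05 fix -12.52680687349169 -28.15796143487766 z 17.78854061229789 yawerr 0.22214858758882042 [-0.48  6.04  7.82] 49.83001611630032
```

Request:
apply_moves(targets=[[0.03, 0, 0, 0, 0, 0], [0, 0, 0, 0, 0, 0], [0, 0, 0, 0, 0, 0]])

```text
clock: 10.42
eef_pos: [501.1, 74.4, 17.8]
tool_rot: [-1.569, 0.004, -1.472]
force: [-0.8, 5.9, 7.0]
width: 50.2
```

Request:
apply_moves(targets=[[0.03, 0, 0, 0, 0, 0], [0, 0, 0, 0, 0, 0], [0, 0, 0, 0, 0, 0]])

```text
clock: 10.8
eef_pos: [501.2, 73.1, 17.8]
tool_rot: [-1.569, 0.004, -1.472]
force: [-1.3, 6.1, 8.3]
width: 50.0
```

Request:
apply_moves(targets=[[0.03, 0, 0, 0, 0, 0], [0, 0, 0, 0, 0, 0], [0, 0, 0, 0, 0, 0]])

```text
clock: 11.18
eef_pos: [501.3, 72.0, 17.8]
tool_rot: [-1.569, 0.004, -1.472]
force: [0.0, 5.4, 8.2]
width: 49.7
```

Request:
apply_moves(targets=[[0.03, 0, 0, 0, 0, 0], [0, 0, 0, 0, 0, 0], [0, 0, 0, 0, 0, 0]])

```text
clock: 11.55
eef_pos: [501.5, 71.7, 17.8]
tool_rot: [-1.568, 0.005, -1.471]
force: [-0.5, 7.7, 7.3]
width: 49.8
```

Request:
apply_moves(targets=[[0.03, 0, 0, 0, 0, 0], [0, 0, 0, 0, 0, 0], [0, 0, 0, 0, 0, 0]])

```text
clock: 11.92
eef_pos: [501.6, 71.5, 17.8]
tool_rot: [-1.568, 0.006, -1.47]
force: [-0.9, 10.0, 6.7]
width: 49.9
```

```bash
python3 look.py w5; python3 - <<'E'
from h import *
import cv2
a=get_image("top")[135:255,160:330,::-1];cv2.imwrite("pics/t5.png",cv2.resize(a,None,fx=4,fy=4,interpolation=cv2.INTER_CUBIC))
E
```

```text
11.925 fix -8.561507524658158 -27.979396425056446 z 17.769602105388575 yawerr 0.36794314580420756 [-0.87  9.97  6.73] 49.9439134154158
```

View pics/w5.png

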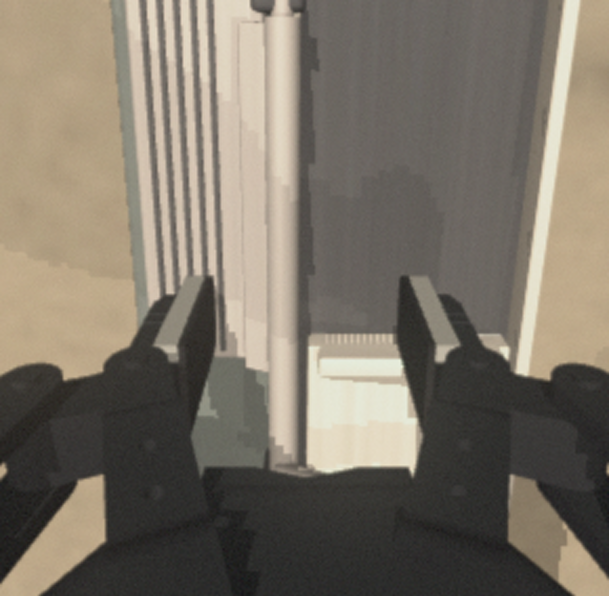

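Request:
apply_moves(targets=[[0.04, 0, 0, 0, 0, 0], [0.03, 0, 0, 0, 0, 0], [0, 0, 0, 0, 0, 0], [0, 0, 0, 0, 0, 0]])

```text
clock: 12.52
eef_pos: [501.8, 71.3, 17.8]
tool_rot: [-1.567, 0.009, -1.467]
force: [-1.9, 14.3, 6.5]
width: 49.9
```

```bash
python3 look.py; python3 - <<'E'
from h import *
p=np.load("fix.npy");c=calibration("wrist");C,S=np.cos(p[2]),np.sin(p[2])
for U,V,z in((310,347,30),(395,347,30),(310,335,22)):
    d=at(c,110+U/2.1,100+V/2.1,z)[:2]-p[:2];print(C*d[0]+S*d[1],-S*d[0]+C*d[1])
E
```

```text
12.525 fix -8.329038569663991 -27.827519135292683 z 17.792002802198716 yawerr 0.5225395343011336 [-1.89 14.29  6.51] 49.931014443985596
-1.9695330183989972 -27.488442704657313
-2.1120676350104155 -5.42422366411521
-0.7916569870595442 -27.38238065423185
```

Request:
apply_moves(targets=[[-0.08, 0, 0, 0, 0, 0], [-0.08, 0, 0, 0, 0, 0], [0, 0, 0, 0, 0, 0], [0, 0, 0, 0, 0, 0]])

```text
clock: 13.02
eef_pos: [501.6, 71.6, 17.8]
tool_rot: [-1.569, 0.002, -1.472]
force: [0.6, 2.3, 6.9]
width: 49.9
```

Request:
apply_moves(targets=[[0, -0.05, 0, 0, 0, 0], [0, -0.05, 0, 0, 0, 0], [0, -0.05, 0, 0, 0, 0], [0, -0.1, 0, 0, 0, 0], [0, -0.2, 0, 0, 0, 0], [0, -0.5, 0, 0, 0, 0], [0, -0.8, 0, 0, 0, 0], [-0.5, -0.8, 0, 0, 0, 0], [-0.9, -0.8, 0, 0, 0, 0], [-0.9, -0.8, 0, 0, 0, 0], [0, 0, 0, 0, 0, 0], [0, 0, 0, 0, 0, 0]])

```text
clock: 14.52
eef_pos: [491.5, 159.1, 183.0]
tool_rot: [-1.572, -0.003, -1.476]
force: [-0.3, -0.4, 0.2]
width: 49.8
```

```bash
python3 look.py; python3 - <<'E'
from h import *
import cv2
c=calibration("wrist");p=np.load("fix.npy");C,S=np.cos(p[2]),np.sin(p[2])
W=lambda q:[p[0]+C*q[0]-S*q[1],p[1]+S*q[0]+C*q[1],q[2]]
P=np.array([proj(c,W(q)) for q in((-100,-74,25),(-100,34,25),(75,-74,25),(75,34,25))])
lo=np.floor(P.min(0)-12).astype(int).clip(0);hi=np.minimum(np.ceil(P.max(0)+12),[512,384]).astype(int);print(lo,hi)
im=get_image("wrist");k=590/(hi-lo)[1];k=min(k,790/(hi-lo)[0])
a=cv2.resize(im[lo[1]:hi[1],lo[0]:hi[0],::-1],None,fx=k,fy=k,interpolation=cv2.INTER_CUBIC);cv2.imwrite("pics/w6.png",a);print(k,a.shape)
for q in((0,-25,30),(0,25,30),(60,0,27),(60,0,24),(30,14,44),(30,14,36),(44,14,44),(44,14,36),(-96,-74,33.1),(-100,30,25)): print(q,(np.array(proj(c,W(q)))-lo)*k)
E
```

```text
14.525 fix -96.63901926113338 -29.720288209827253 z 183.0157527852071 yawerr -0.006878820108679091 [-0.3  -0.4   0.17] 49.77723767797694
[205 163] [325 316]
3.8562091503267975 (590, 463, 3)
(0, -25, 30) [212.67701829 357.28875413]
(0, 25, 30) [369.54117976 357.35879278]
(60, 0, 27) [285.53242589 510.03932062]
(60, 0, 24) [284.80970297 504.25906561]
(30, 14, 44) [336.94954338 465.05174854]
(30, 14, 36) [333.72959227 449.73144907]
(44, 14, 44) [335.18999377 502.74184081]
(44, 14, 36) [332.0488667  486.75604402]
(-96, -74, 33.1) [44.85526154 67.88084738]
(-100, 30, 25) [400.4579262   47.93384351]
```

View pics/w6.png

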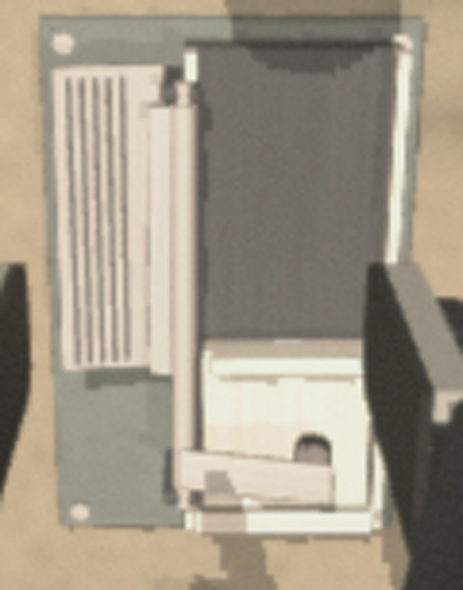

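The ridge rear edge is at row ~353 (home predicted 357). The plate front is at ~505, against 504 predicted at the stop face. The clip arm is raised at 466–505, as predicted for a foot resting on the plate. One last check on the bystanders.

```bash
python3 - <<'E'
from h import *
import cv2
a=get_image("top")[110:260,60:360,::-1];o=cv2.resize(cv2.imread("pics/top0.png"),(512,384),interpolation=cv2.INTER_AREA)[110:260,60:360]
cv2.imwrite("pics/t6.png",np.vstack([cv2.resize(x,None,fx=2,fy=2,interpolation=cv2.INTER_CUBIC) for x in(o,a)]))
E
```

```text
(no output)
```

View pics/t6.png

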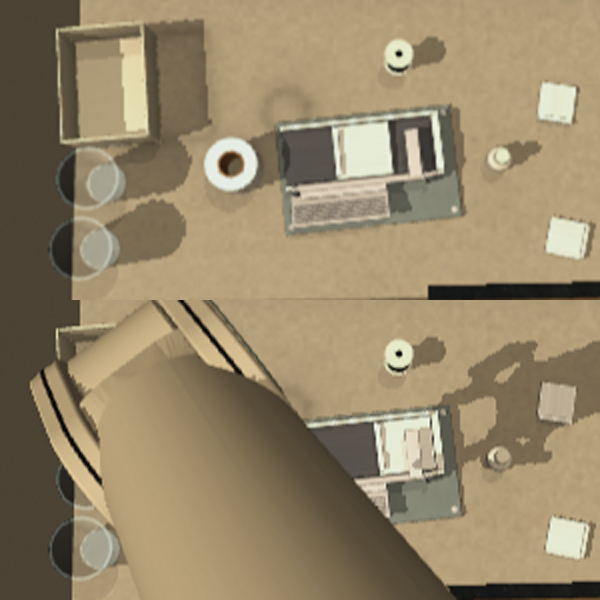

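Spool (398,55→355) and bottle (498,157→457) have not moved, and the plate sits against the stop under the clip. The arm hides the tape roll here, but it stood still in the wrist views and nothing came near it. I'm handing in.

```bash
python3 -c "
from cell import *
print(finish_job())"
```

```text
the job is handed in; nothing more can be done
None
```

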